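# Count to the third lane and push the tin home

## Robot

A 6-joint arm with a two-finger parallel gripper is mounted at the origin on the work surface. World frame = base frame: x ahead of the robot, y to its left, z up, the work surface at z = 0. Lengths are in m, angles in rad, forces in N, time in s.
With the tool pointing down it reaches from about 0.375 to 0.9 m from the base axis. Payload 3.1 kg.
Tool frame: the origin (TCP) lies at the very end of the fingers, on their centre line; the grasp point (between the pads) lies 19 mm behind it; z points along the fingers, y is the direction in which the jaws open and shut (so a half turn about z gives the same grasp; the last joint's range is limited). The gripper opens to 85 mm and grips with 20 to 120 N. Pads are 22 mm wide; open, the fingers measure 114 mm over their backs; the gripper's body (76 mm by 85 mm) begins 54 mm behind the grasp point. The pads swing forward as they close: fully open they stand 13 mm farther back than shut.
Start: joints at [1.042, 0.527, 1.433, -0, 1.181, -0.178], TCP at [0.215, 0.587, 0.231] pointing down, gripper open.
Joint ranges: [-3.08, 3.08], [-0.75, 2.2], [0.22, 2.44], [-1.43, 4.57], [0, 2.65], [-2.85, 2.85]. Speed limits (rad/s): [2.79, 2.79, 3.14, 3.14, 3.14, 3.14].

## Interface

Orientations are given as a unit quaternion [x, y, z, w].
In Python, from station import manip gives the robot as it stands.
- The arm moves only by the tool send_rows, never from a script. Its argument "motion" is a list of rows, each an object with "gripper": the finger opening in mm, from 0 to 85.4; "travel": the shift along the tool's x, y, z in mm, a list of three; "rotation": the turn, a rotation vector about the tool's x, y, z in degrees, a list of three. In form: [{"gripper": gripper, "travel": [x, y, z], "rotation": [ax, ay, az]}, ...]. A call has 1 to 12 rows; each row shifts and turns the commanded pose from where the row before left it, along the tool's axes as they then stand; what a row does not reach is not made up. A row lasts 1/12 s, in which the tool goes at most 41.7 mm and 7.16 degrees, less where a joint would pass 70% of its speed; a pose out of reach is approached as far as the arm can. A call is refused whole if a number of a shift passes 41.7 or a number of a turn 7.16, either way. A call with a gripper value outside its range is refused whole. The fingers move at their own pace and stop on an object; "newtons" is the grip in N (left out, the last holds). Time passes only in rows, so rows that do not move let the fingers close. It gives the time, the measured TCP pose, the force and the opening at its end, in the units of the state.
- manip.sense(): the state, without advancing time (a new reading comes with each control period).
- manip.snapshot(name): name is "scene" or "top" or "wrist"; returns the picture (400x640x3 uint8, red, green, blue); there is no depth.
- manip.calibration(name): a dict with "fx", "fy", "cx", "cy" (pixels), "k1" (the pictures are not rectified: a ray, as slopes to the right and down, at radius r is drawn at 1 + k1 r^2 times it, then the intrinsics apply), "cam_to_world" (4x4, takes a point from camera to world coordinates). Camera axes: x right, y down, z forward; pixel columns grow to the right and rows downward; lengths in m; the calibration is good to about 2 mm. A picture is of the moment at which its call begins: read the wrist's pose just before it. calibration takes no time and is no camera call; for the wrist camera it gives the pose at the moment of the call.
- manip.sign_off(): hands the job in, once; it reports no verdict.
The state is a dict: "t": time; "q": joint angles; "qd": joint speeds; "tau": joint torques, N m; "tcp_pos": TCP position; "tool_rot": TCP orientation; "force": force on the tool from outside, world axes, zero at the start; "ft_torque": the same for the moment, N m; "finger_gap": opening from 0.0 (shut) to 1.0 (fully open).
Only numpy, scipy, OpenCV 4.12 (cv2) and the standard library are available. Lean on these libraries where they do the work, as an engineer would, in place of code of your own. Each camera call takes 0.05 s, during which the arm holds its last target. There are 200 camera calls.

## Task

Starting on the first ticket holder at the rack's red end, run one fingertip along the top of the rail without lifting it, counting the lanes, and stop on the third ticket holder. Then gently push the yellow tin across the counter, end first, into that third lane until it is fully home against the rail, without gripping it or raising it off the counter. Leave the other tins, the mug and the jar where they are.

Things in the scene. Friction and masses are not known exactly. Their poses are not given: they have to be found in the camera images.
- rack: Fixed rack on the counter: six lanes, 70 mm apart, open above and in front. Origin: counter level, middle of its width, on the front face of the rear rail that goods are pushed against. x points along the lanes into the rail, away from the robot; y along the rail to the robot's left; z up. Lane middles: y = +175, +105, +35, -35, -105, -175 mm. Goods slide on the counter itself: no floor.
- dividers_front (a point): Front end of the middle divider at counter level, 62 mm in front of the rail's face (rack x = -62, y = 0). Five blue dividers, 4 mm thick and 50 mm high, at rack y = +140, +70, 0, -70, -140 mm, reach forward to here from the rail: a lane is 66 mm wide in the clear.
- rail_top (a point): Middle of the rail's top (rack x = 9, y = 0, z = 70 mm), axes as the rack. The rail is 18 mm deep (rack x = 0 to 18 mm); its flat, rigid top, 22 mm across, is one level row of white ticket holders and blue divider heads, all flush, with 0.5 mm joints.
- red_end: Fixed red end panel at one end of the rack (left or right, it varies), 102 x 6 x 70 mm, along the lanes, as far forward as the dividers; lanes are counted from this end. Origin: middle of its thickness, counter level, in line with the rail's front face (rack x = 0, y = +211 or -211 mm). Its red cap covers the rail's end, 4 mm above the rail's top, 10 mm either side of the panel's middle.
- grey_end: Fixed grey end panel, the same as the red one, at the other end of the rack.
- tin: Yellow tin, brass-coloured lid, rigid and closed, 0.1 to 0.25 kg, loose on the counter before the rack: 72 mm long (its x), 56 mm wide (its y), 40 mm high. Origin: middle of its underside. Its x axis points roughly away from the robot (within 0.35 rad). Home against the rail its origin lies 36 mm in front of the rail's front face and its near end stands 10 mm out of the lane.
- tin_green: Green tin of the same size already in a lane (second from one end); to be left there. Origin: middle of its underside.
- tin_white: White tin of the same size already in a lane (second from the other end); to be left there. Origin: middle of its underside.
- mug: Blue mug, 76 mm across, 88 mm high, with a handle, standing on the counter to one side; to be left alone. Origin: middle of its underside.
- jar: Amber glass jar, 72 mm across, 100 mm high, standing on the counter to the other side; to be left alone. Origin: middle of its underside.
- ticket_a: White ticket holder on the rail above the first lane from the robot's left (lettered a to f from left to right whatever the red end). Top 42 mm along the rail and 22 mm across; origin at counter level on the lane's middle line, at the rail's front face; the middle of its top lies 9 mm along +x and 70 mm up.
- ticket_b: White ticket holder on the rail above the second lane from the robot's left (lettered a to f from left to right whatever the red end). Top 42 mm along the rail and 22 mm across; origin at counter level on the lane's middle line, at the rail's front face; the middle of its top lies 9 mm along +x and 70 mm up.
- ticket_c: White ticket holder on the rail above the third lane from the robot's left (lettered a to f from left to right whatever the red end). Top 42 mm along the rail and 22 mm across; origin at counter level on the lane's middle line, at the rail's front face; the middle of its top lies 9 mm along +x and 70 mm up.
- ticket_d: White ticket holder on the rail above the fourth lane from the robot's left (lettered a to f from left to right whatever the red end). Top 42 mm along the rail and 22 mm across; origin at counter level on the lane's middle line, at the rail's front face; the middle of its top lies 9 mm along +x and 70 mm up.
- ticket_e: White ticket holder on the rail above the fifth lane from the robot's left (lettered a to f from left to right whatever the red end). Top 42 mm along the rail and 22 mm across; origin at counter level on the lane's middle line, at the rail's front face; the middle of its top lies 9 mm along +x and 70 mm up.
- ticket_f: White ticket holder on the rail above the sixth lane from the robot's left (lettered a to f from left to right whatever the red end). Top 42 mm along the rail and 22 mm across; origin at counter level on the lane's middle line, at the rail's front face; the middle of its top lies 9 mm along +x and 70 mm up.
- head_ab: Blue head of the divider between lanes a and b on the rail, 27 mm along the rail, top flush with the ticket holders. Origin at counter level on the divider's middle line, at the rail's front face; middle of its top 9 mm along +x and 70 mm up.
- head_bc: Blue head of the divider between lanes b and c on the rail, 27 mm along the rail, top flush with the ticket holders. Origin at counter level on the divider's middle line, at the rail's front face; middle of its top 9 mm along +x and 70 mm up.
- head_cd: Blue head of the divider between lanes c and d on the rail, 27 mm along the rail, top flush with the ticket holders. Origin at counter level on the divider's middle line, at the rail's front face; middle of its top 9 mm along +x and 70 mm up.
- head_de: Blue head of the divider between lanes d and e on the rail, 27 mm along the rail, top flush with the ticket holders. Origin at counter level on the divider's middle line, at the rail's front face; middle of its top 9 mm along +x and 70 mm up.
- head_ef: Blue head of the divider between lanes e and f on the rail, 27 mm along the rail, top flush with the ticket holders. Origin at counter level on the divider's middle line, at the rail's front face; middle of its top 9 mm along +x and 70 mm up.
Not all that is in view belongs to the job. Of the things that look like the tin, the middle-sized one is meant.

How it is judged:
On the way, in this order (a step that is already met when the one before it is completed fails the run):
1. A fingertip touches the first ticket holder at the red end (((y of red_end in the frame of rack above 0 m and contact force between the fingers and ticket_a above 0.3 N) or (y of red_end in the frame of rack below 0 m and contact force between the fingers and ticket_f above 0.3 N))).
2. it runs over the head of the divider between the first and second lanes (((y of red_end in the frame of rack above 0 m and contact force between the fingers and head_ab above 0.3 N) or (y of red_end in the frame of rack below 0 m and contact force between the fingers and head_ef above 0.3 N))).
3. reaches the second ticket holder (((y of red_end in the frame of rack above 0 m and contact force between the fingers and ticket_b above 0.3 N) or (y of red_end in the frame of rack below 0 m and contact force between the fingers and ticket_e above 0.3 N))).
4. runs over the next divider head (((y of red_end in the frame of rack above 0 m and contact force between the fingers and head_bc above 0.3 N) or (y of red_end in the frame of rack below 0 m and contact force between the fingers and head_de above 0.3 N))).
5. and reaches the third ticket holder (((y of red_end in the frame of rack above 0 m and contact force between the fingers and ticket_c above 0.3 N) or (y of red_end in the frame of rack below 0 m and contact force between the fingers and ticket_d above 0.3 N))).
6. the yellow tin is home in the third lane from the red end (((y of red_end in the frame of rack above 0 m and y of tin in the frame of rack between 0.027 and 0.043 m) or (y of red_end in the frame of rack below 0 m and y of tin in the frame of rack between -0.043 and -0.027 m)) and x of tin in the frame of rack between -0.041 and -0.03 m and height (world z) of tin below 0.006 m and angle between tin's own z axis and vertical below 0.1 rad and angle between the x axis of tin and the x axis of rack, either way round below 0.2 rad), for 0.2 s.
At the end, for the whole second after the job is handed in: The yellow tin lies flat and still in the third lane from the red end: within 8 mm of the lane's middle line, at most 5 mm short of the rail (origin 30 to 41 mm in front of its face), in line within 0.2 rad. The other tins, mug and jar are within 12 mm of where they started (all of step 6 and linear speed of tin below 0.01 m/s and not (distance of tin_green from where it was at the start of the episode above 0.012 m) and not (distance of tin_white from where it was at the start of the episode above 0.012 m) and not (distance of mug from where it was at the start of the episode above 0.012 m) and not (distance of jar from where it was at the start of the episode above 0.012 m)); the robot touches nothing.
It fails at once if the fingertip runs on to the fourth ticket holder ((y of red_end in the frame of rack above 0 m and contact force between the fingers and ticket_d above 0.3 N) or (y of red_end in the frame of rack below 0 m and contact force between the fingers and ticket_c above 0.3 N)).
It fails at once if the yellow tin is raised off the counter or tipped (height (world z) of tin above 0.01 m or angle between tin's own z axis and vertical above 0.2 rad).
It fails at once if the yellow tin is gripped or pushed roughly (over 30 N from the fingers) (contact force between the fingers and tin above 30 N).
It fails at once if another tin, the mug or the jar is shifted by more than 12 mm or knocked over (distance of any of tin_green, tin_white, mug, jar from where it was at the start of the episode above 0.012 m or angle between any of mug, jar's own z axis and vertical above 0.3 rad).
It also fails if it takes over 72 s, if anything falls off the work surface, if the arm or the gripper's body presses on something with over 40 N, if the wrist force passes 120 N, or if a joint passes its speed limit or range.

## Working session

There is one attempt and no reset: what is moved stays moved. The work goes in short steps, Python scripts to look and compute and a tool call to move; the robot and the scene stay as the last step left them, time stands still between calls to the robot, and variables do not carry over. Pictures are saved under pics/ and viewed, about 8 in all and at most 12, crops included, and the job is handed in when it is done.

Besides the shell and the picture viewer there is one more tool, called as name(argument=value, ...), one argument or row to a line, values as JSON. send_rows: Moves the arm, as the interface text tells. Its arguments: {"type":"object","properties":{"motion":{"type":"array","items":{"type":"object","properties":{"gripper":{"type":"number"},"travel":{"type":"array","items":{"type":"number"}},"rotation":{"type":"array","items":{"type":"number"}}}}},"newtons":{"type":"number"}},"required":["motion"]}

```bash
mkdir -p pics
python3 - <<'E'
from station import manip
import cv2,numpy as np
s=manip.sense();print(s['t'],s['tcp_pos'],s['tool_rot'],s['force'],s['finger_gap'])
for n in("scene","top"):
    im=manip.snapshot(n);cv2.imwrite(f"pics/{n}0.png",im[...,::-1])
    c=manip.calibration(n);print(n,{k:np.round(v,4).tolist() for k,v in c.items()})
E
```

```text
0.0 [0.21437436 0.58629936 0.23031933] [ 1.74502575e-01  9.84656097e-01 -1.03944348e-03 -3.75261742e-04] [-0.0305577   0.29589643 -0.77093974] 1.000318297564545
scene {'fx': 415.8865, 'fy': 415.8865, 'cx': 319.6488, 'cy': 192.7203, 'k1': -0.0523, 'cam_to_world': [[0.4484, 0.6029, -0.6599, 1.2505], [0.8936, -0.2867, 0.3452, -0.4093], [0.0189, -0.7445, -0.6673, 0.8612], [0.0, 0.0, 0.0, 1.0]]}
top {'fx': 367.4797, 'fy': 367.4797, 'cx': 320.6541, 'cy': 198.441, 'k1': -0.0402, 'cam_to_world': [[-0.0071, -0.9972, 0.0744, 0.4193], [-0.9996, 0.0052, -0.0266, 0.025], [0.0262, -0.0746, -0.9969, 1.0014], [0.0, 0.0, 0.0, 1.0]]}
```

View pics/top0.png

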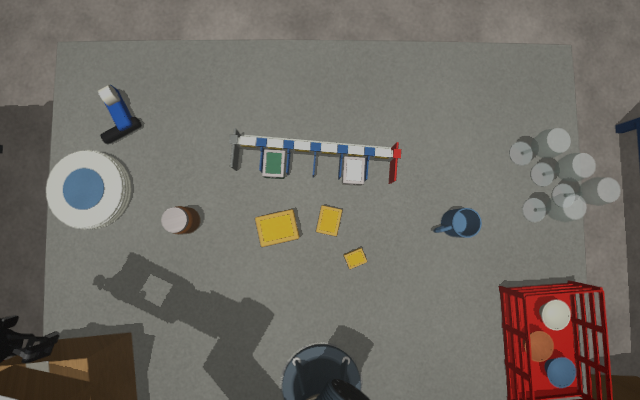

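View pics/scene0.png

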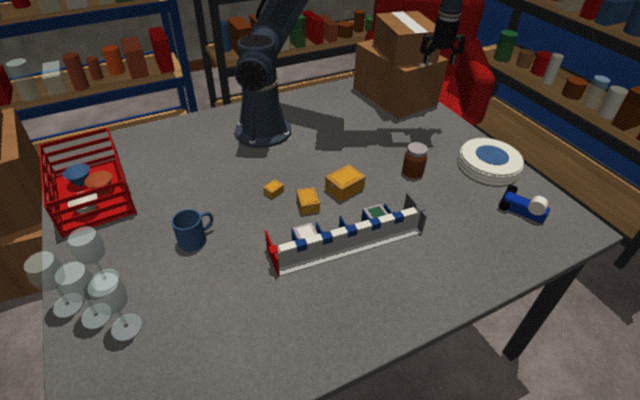

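The top view puts the rack at about (235–400, 130–180) with the red end on the right (y<0), so the third lane is d. The middle-sized yellow tin is at (329,220), with a larger one at (277,228) and a smaller one at (356,258). White tin is at (353,170), green at (274,163), jar at (181,219) and mug at (459,222).

```bash
cat > h.py <<'E'
import cv2,numpy as np
def to_plane(px,c,z):
    K=np.array([[c['fx'],0,c['cx']],[0,c['fy'],c['cy']],[0,0,1.]])
    u=cv2.undistortPoints(np.float64(px).reshape(-1,1,2),K,np.array([c['k1'],0,0,0,0.]))[:,0]
    T=np.array(c['cam_to_world']);d=np.c_[u,np.ones(len(u))]@T[:3,:3].T;o=T[:3,3]
    return o+d*((z-o[2])/d[:,2])[:,None]
E
python3 - <<'E'
from station import manip
from h import *
im=cv2.imread('pics/top0.png');hsv=cv2.cvtColor(im,cv2.COLOR_BGR2HSV);c=manip.calibration('top')
def blobs(lo,hi,box,a0,z,name):
    x0,y0,x1,y1=box;m=np.zeros(im.shape[:2],np.uint8);m[y0:y1,x0:x1]=cv2.inRange(hsv,lo,hi)[y0:y1,x0:x1]
    for k in cv2.findContours(m,0,1)[0]:
        A=cv2.contourArea(k)
        if A<a0: continue
        r=cv2.minAreaRect(k);M=cv2.moments(k);ce=(M['m10']/M['m00'],M['m01']/M['m00'])
        P=to_plane(np.vstack([cv2.boxPoints(r),[r[0]],[ce]]),c,z)[:,:2]
        print(name,A,np.round(ce,1),'c',np.round(P[4]*1000,1),'m',np.round(P[5]*1000,1),'corners',np.round(P[:4]*1000).tolist())
blobs((18,120,90),(35,255,255),(230,180,400,290),60,.04,'yellow')
blobs((100,120,60),(130,255,255),(230,125,410,185),20,.07,'blue')
blobs((0,0,170),(180,50,255),(230,125,410,190),20,.07,'white')
blobs((0,150,80),(8,255,255),(380,125,420,190),10,.074,'red')
cv2.imwrite('pics/crop.png',cv2.resize(im[120:280,225:425],None,fx=4,fy=4,interpolation=cv2.INTER_CUBIC)[:600])
E
```

```text
yellow 274.5 [355.  257.9] c [335.5 -89. ] m [335.3 -89.1] corners [[345.0, -58.0], [364.0, -105.0], [326.0, -120.0], [307.0, -74.0]]
yellow 1122.5 [276.7 227.6] c [415.6 113.8] m [415.5 114.4] corners [[443.0, 173.0], [465.0, 72.0], [388.0, 55.0], [366.0, 155.0]]
yellow 534.0 [328.7 220.3] c [433.7 -21.3] m [433.7 -21.3] corners [[405.0, 13.0], [475.0, -2.0], [463.0, -56.0], [393.0, -41.0]]
blue 66.5 [369.4 151.4] c [ 605.6 -126.7] m [ 609.9 -126.6] corners [[621.0, -115.0], [621.0, -139.0], [590.0, -138.0], [590.0, -115.0]]
blue 79.5 [342.1 151.6] c [586.2 -56.7] m [609.4 -55.9] corners [[627.0, -46.0], [627.0, -69.0], [546.0, -68.0], [546.0, -45.0]]
blue 62.5 [315.5 146.5] c [622.8  12.4] m [622.8  12.5] corners [[632.0, 24.0], [632.0, 1.0], [614.0, 1.0], [614.0, 24.0]]
blue 61.5 [288.3 144.2] c [624.2  81.7] m [628.9  82.2] corners [[640.0, 93.0], [640.0, 70.0], [609.0, 70.0], [609.0, 93.0]]
blue 62.0 [261.1 142. ] c [629.9 152.8] m [634.8 152. ] corners [[617.0, 167.0], [647.0, 162.0], [643.0, 138.0], [612.0, 143.0]]
white 453.5 [353.6 169.9] c [561.9 -85. ] m [561.8 -84.8] corn
[... 293 characters left out ...]
0, -118.0], [620.0, -188.0], [596.0, -185.0]]
white 117.5 [355.7 149.3] c [616.8 -84.5] m [615.3 -91. ] corners [[607.0, -56.0], [632.0, -59.0], [627.0, -113.0], [602.0, -110.0]]
white 115.5 [328.7 146.9] c [622.7 -26.2] m [621.8 -21.5] corners [[634.0, 1.0], [634.0, -53.0], [611.0, -53.0], [611.0, 1.0]]
white 241.0 [288.  143.4] c [631.3  77.5] m [631.1  83. ] corners [[625.0, 149.0], [650.0, 147.0], [637.0, 6.0], [613.0, 8.0]]
white 114.0 [247.3 140.1] c [640.5 182.2] m [639.9 187.3] corners [[631.0, 209.0], [655.0, 208.0], [650.0, 155.0], [626.0, 157.0]]
red 116.0 [395.7 159. ] c [ 580.8 -191.7] m [ 589.2 -193.5] corners [[531.0, -172.0], [635.0, -191.0], [632.0, -212.0], [527.0, -193.0]]
```

View pics/crop.png

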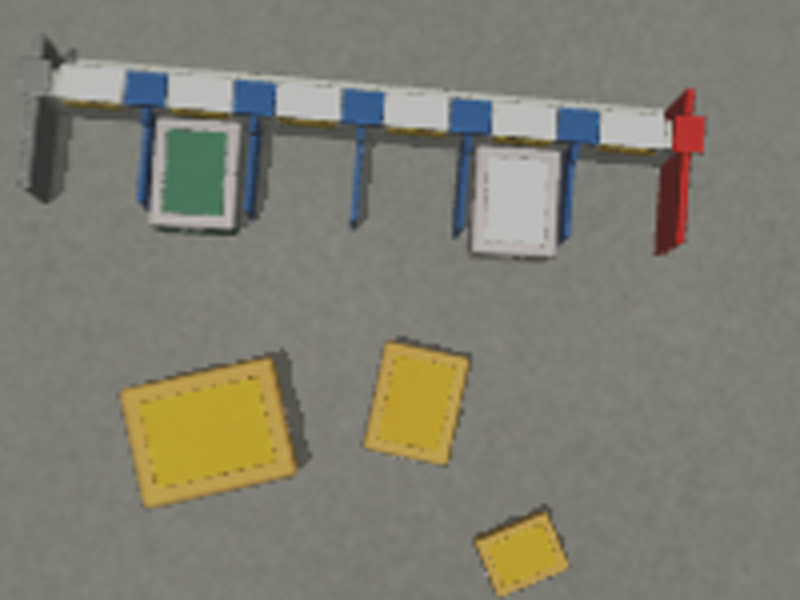

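The enlarged crop confirms the rack: blue head tops at x = 146, 255, 363, 470 and 578 px, tilted about −0.089 rad. The middle tin lies at about (434,−21) mm with yaw −0.21.

I'll turn the tool so its y runs along the rail, shut the fingers and travel to the red-end ticket (f).

send_rows(
  motion=[
    {"gripper": 0,"travel": [0,0,0],"rotation": [0,0,-5]},
    {"gripper": 0,"travel": [0,0,0],"rotation": [0,0,-5]},
    {"gripper": 0,"travel": [0,0,0],"rotation": [0,0,-5]},
    {"gripper": 0,"travel": [-22,-34,0],"rotation": [0,0,0]},
    {"gripper": 0,"travel": [-22,-34,0],"rotation": [0,0,0]},
    {"gripper": 0,"travel": [-22,-34,0],"rotation": [0,0,0]},
    {"gripper": 0,"travel": [-22,-34,0],"rotation": [0,0,0]},
    {"gripper": 0,"travel": [-22,-34,0],"rotation": [0,0,0]},
    {"gripper": 0,"travel": [-22,-34,0],"rotation": [0,0,0]},
    {"gripper": 0,"travel": [-22,-34,0],"rotation": [0,0,0]},
    {"gripper": 0,"travel": [-22,-34,0],"rotation": [0,0,0]},
    {"gripper": 0,"travel": [-22,-34,0],"rotation": [0,0,0]},
  ],
  newtons=30,
)

```text
t: 1.1
tcp_pos: [0.385, 0.2627, 0.2312]
tool_rot: [0.044, 0.999, -0.0, -0.0]
force: [0.8, 0.8, 0.2]
finger_gap: 0.0
```

send_rows(
  motion=[
    {"gripper": 0,"travel": [-22,-34,0],"rotation": [0,0,0]},
    {"gripper": 0,"travel": [-22,-34,0],"rotation": [0,0,0]},
    {"gripper": 0,"travel": [-22,-34,0],"rotation": [0,0,0]},
    {"gripper": 0,"travel": [-22,-34,0],"rotation": [0,0,0]},
    {"gripper": 0,"travel": [-22,-34,0],"rotation": [0,0,0]},
    {"gripper": 0,"travel": [-22,-34,0],"rotation": [0,0,0]},
    {"gripper": 0,"travel": [-22,-34,0],"rotation": [0,0,0]},
    {"gripper": 0,"travel": [-22,-34,0],"rotation": [0,0,0]},
    {"gripper": 0,"travel": [-22,-34,0],"rotation": [0,0,0]},
    {"gripper": 0,"travel": [-22,-34,0],"rotation": [0,0,0]},
    {"gripper": 0,"travel": [-22,-34,0],"rotation": [0,0,0]},
    {"gripper": 0,"travel": [0,0,0],"rotation": [0,0,0]},
  ],
)

```text
t: 2.1
tcp_pos: [0.5966, -0.1372, 0.2311]
tool_rot: [0.047, 0.999, -0.002, 0.003]
force: [0.9, -0.1, 0.5]
finger_gap: 0.004
```

send_rows(
  motion=[
    {"gripper": 0,"travel": [0,0,0],"rotation": [0,0,0]},
    {"gripper": 0,"travel": [-6,-12,30],"rotation": [0,0,0]},
    {"gripper": 0,"travel": [-6,-12,30],"rotation": [0,0,0]},
    {"gripper": 0,"travel": [0,0,30],"rotation": [0,0,0]},
    {"gripper": 0,"travel": [0,0,30],"rotation": [0,0,0]},
    {"gripper": 0,"travel": [0,0,10],"rotation": [0,0,0]},
    {"gripper": 0,"travel": [0,0,0],"rotation": [0,0,0]},
    {"gripper": 0,"travel": [0,0,0],"rotation": [0,0,0]},
    {"gripper": 0,"travel": [0,0,0],"rotation": [0,0,0]},
  ],
)

```text
t: 2.85
tcp_pos: [0.6035, -0.1543, 0.1032]
tool_rot: [0.044, 0.999, -0.001, 0.001]
force: [-0.1, 0.2, -0.2]
finger_gap: -0.004
```

Run:
```python
from station import manip
import cv2,numpy as np
s=manip.sense();print(s['t'],s['tcp_pos'],s['tool_rot'],s['force'])
a=manip.snapshot("top")[100:290,225:425];b=manip.snapshot("scene")[180:300,230:450]
cv2.imwrite("pics/p1.png",cv2.vconcat([cv2.resize(a,(600,400))[:300],cv2.resize(b,(600,300))])[...,::-1])
```

```text
2.85 [ 0.6035333  -0.15427956  0.10319053] [ 4.40481098e-02  9.99028162e-01 -5.65939333e-04  1.47465651e-03] [-0.07445725  0.17715516 -0.15631654]
```

View pics/p1.png

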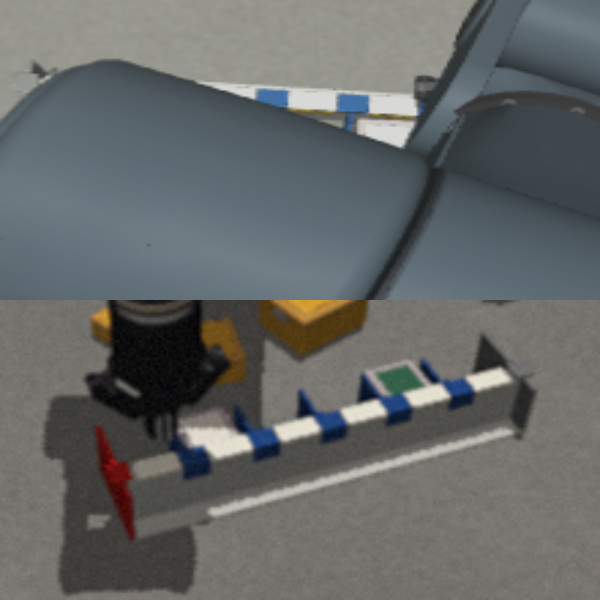

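send_rows(
  motion=[
    {"gripper": 0,"travel": [-4,-6,10],"rotation": [0,0,0]},
    {"gripper": 0,"travel": [0,0,10],"rotation": [0,0,0]},
    {"gripper": 0,"travel": [0,0,6],"rotation": [0,0,0]},
    {"gripper": 0,"travel": [0,0,0],"rotation": [0,0,0]},
    {"gripper": 0,"travel": [0,0,0],"rotation": [0,0,0]},
    {"gripper": 0,"travel": [0,0,1],"rotation": [0,0,0]},
    {"gripper": 0,"travel": [0,0,1],"rotation": [0,0,0]},
    {"gripper": 0,"travel": [0,0,0],"rotation": [0,0,0]},
    {"gripper": 0,"travel": [0,0,0],"rotation": [0,0,0]},
  ],
)

```text
t: 3.7
tcp_pos: [0.6059, -0.1608, 0.0735]
tool_rot: [0.044, 0.999, -0.0, 0.0]
force: [0.6, 0.2, -0.6]
finger_gap: -0.002
```

send_rows(
  motion=[
    {"gripper": 0,"travel": [0,0,1],"rotation": [0,0,0]},
    {"gripper": 0,"travel": [0,0,1],"rotation": [0,0,0]},
    {"gripper": 0,"travel": [0,0,1],"rotation": [0,0,0]},
    {"gripper": 0,"travel": [0,0,0],"rotation": [0,0,0]},
    {"gripper": 0,"travel": [0,0,0],"rotation": [0,0,0]},
  ],
)

```text
t: 4.12
tcp_pos: [0.6058, -0.1608, 0.0702]
tool_rot: [0.044, 0.999, 0.0, -0.0]
force: [-0.4, -0.5, -0.3]
finger_gap: 0.002
```

send_rows(
  motion=[
    {"gripper": 0,"travel": [0,0,1],"rotation": [0,0,0]},
    {"gripper": 0,"travel": [0,0,0],"rotation": [0,0,0]},
    {"gripper": 0,"travel": [0,0,0],"rotation": [0,0,0]},
  ],
)

```text
t: 4.37
tcp_pos: [0.6059, -0.1608, 0.0701]
tool_rot: [0.044, 0.999, -0.0, 0.0]
force: [-1.0, 0.5, 6.3]
finger_gap: 0.001
```

send_rows(
  motion=[
    {"gripper": 0,"travel": [0,0,0.4],"rotation": [0,0,0]},
    {"gripper": 0,"travel": [0,5,0],"rotation": [0,0,0]},
    {"gripper": 0,"travel": [0,5,0],"rotation": [0,0,0]},
    {"gripper": 0,"travel": [0,5,0],"rotation": [0,0,0]},
    {"gripper": 0,"travel": [0,5,0],"rotation": [0,0,0]},
    {"gripper": 0,"travel": [0,5,0],"rotation": [0,0,0]},
    {"gripper": 0,"travel": [0,5,0],"rotation": [0,0,0]},
    {"gripper": 0,"travel": [0,5,0],"rotation": [0,0,0]},
  ],
)

```text
t: 5.03
tcp_pos: [0.6104, -0.1272, 0.0701]
tool_rot: [0.044, 0.999, -0.001, 0.002]
force: [0.3, -2.5, 5.8]
finger_gap: -0.001
```

send_rows(
  motion=[
    {"gripper": 0,"travel": [0,5,0],"rotation": [0,0,0]},
    {"gripper": 0,"travel": [0,5,0],"rotation": [0,0,0]},
    {"gripper": 0,"travel": [0,5,0],"rotation": [0,0,0]},
    {"gripper": 0,"travel": [0,5,0],"rotation": [0,0,0]},
    {"gripper": 0,"travel": [0,5,0],"rotation": [0,0,0]},
    {"gripper": 0,"travel": [0,5,0],"rotation": [0,0,0]},
    {"gripper": 0,"travel": [0,5,0],"rotation": [0,0,0]},
    {"gripper": 0,"travel": [0,5,0],"rotation": [0,0,0]},
    {"gripper": 0,"travel": [0,5,0],"rotation": [0,0,0]},
    {"gripper": 0,"travel": [0,5,0],"rotation": [0,0,0]},
  ],
)

```text
t: 5.87
tcp_pos: [0.6148, -0.0773, 0.0701]
tool_rot: [0.044, 0.999, -0.001, 0.002]
force: [-0.1, -2.9, 5.6]
finger_gap: -0.001
```

send_rows(
  motion=[
    {"gripper": 0,"travel": [0,5,0],"rotation": [0,0,0]},
    {"gripper": 0,"travel": [0,5,0],"rotation": [0,0,0]},
    {"gripper": 0,"travel": [0,5,0],"rotation": [0,0,0]},
    {"gripper": 0,"travel": [0,5,0],"rotation": [0,0,0]},
    {"gripper": 0,"travel": [0,5,0],"rotation": [0,0,0]},
    {"gripper": 0,"travel": [0,5,0],"rotation": [0,0,0]},
    {"gripper": 0,"travel": [0,5,0],"rotation": [0,0,0]},
    {"gripper": 0,"travel": [0,5,0],"rotation": [0,0,0]},
    {"gripper": 0,"travel": [0,5,0],"rotation": [0,0,0]},
    {"gripper": 0,"travel": [0,5,0],"rotation": [0,0,0]},
    {"gripper": 0,"travel": [0,0,0],"rotation": [0,0,0]},
    {"gripper": 0,"travel": [0,0,0],"rotation": [0,0,0]},
  ],
)

```text
t: 6.87
tcp_pos: [0.6193, -0.0264, 0.0701]
tool_rot: [0.044, 0.999, -0.0, 0.002]
force: [0.4, -0.8, 7.3]
finger_gap: 0.0
```

send_rows(
  motion=[
    {"gripper": 0,"travel": [0,0,-30],"rotation": [0,0,0]},
    {"gripper": 0,"travel": [0,0,-30],"rotation": [0,0,7]},
    {"gripper": 30,"travel": [29.5,-4.2,0],"rotation": [0,0,0]},
    {"gripper": 30,"travel": [29.5,-4.2,0],"rotation": [0,0,0]},
    {"gripper": 30,"travel": [29.5,-4.2,0],"rotation": [0,0,0]},
    {"gripper": 30,"travel": [29.5,-4.2,0],"rotation": [0,0,0]},
    {"gripper": 30,"travel": [29.5,-4.2,0],"rotation": [0,0,0]},
    {"gripper": 30,"travel": [29.5,-4.2,0],"rotation": [0,0,0]},
    {"gripper": 30,"travel": [29.5,-4.2,0],"rotation": [0,0,0]},
    {"gripper": 30,"travel": [29.5,-4.2,0],"rotation": [0,0,0]},
    {"gripper": 30,"travel": [0,0,0],"rotation": [0,0,0]},
    {"gripper": 30,"travel": [0,0,0],"rotation": [0,0,0]},
  ],
)

```text
t: 7.87
tcp_pos: [0.3782, -0.0091, 0.1289]
tool_rot: [0.106, 0.994, 0.0, -0.001]
force: [1.3, 0.3, 1.0]
finger_gap: 0.353
```

Run:
```python
from station import manip
import cv2,numpy as np
s=manip.sense();print(s['t'],s['tcp_pos'],s['tool_rot'],s['force'],s['finger_gap'])
a=manip.snapshot("wrist");b=manip.snapshot("scene")[130:250,230:450]
c=manip.calibration("wrist");print({k:np.round(v,4).tolist() for k,v in c.items()})
cv2.imwrite("pics/w2.png",a[...,::-1])
cv2.imwrite("pics/p2.png",cv2.vconcat([cv2.resize(a,(480,300)),cv2.resize(b,(480,262))])[...,::-1])
```

```text
7.8667 [ 0.37816099 -0.00905588  0.12889199] [ 1.05658463e-01  9.94401995e-01  3.01302749e-04 -9.32683544e-04] [1.3433449  0.27949173 1.04375122] 0.35321834337282143
{'fx': 335.4822, 'fy': 335.4822, 'cx': 320.5858, 'cy': 201.601, 'k1': -0.0418, 'cam_to_world': [[0.2102, 0.9244, 0.3184, 0.301], [0.9776, -0.1987, -0.0688, 0.0082], [-0.0003, 0.3257, -0.9455, 0.2719], [0.0, 0.0, 0.0, 1.0]]}
```

View pics/p2.png

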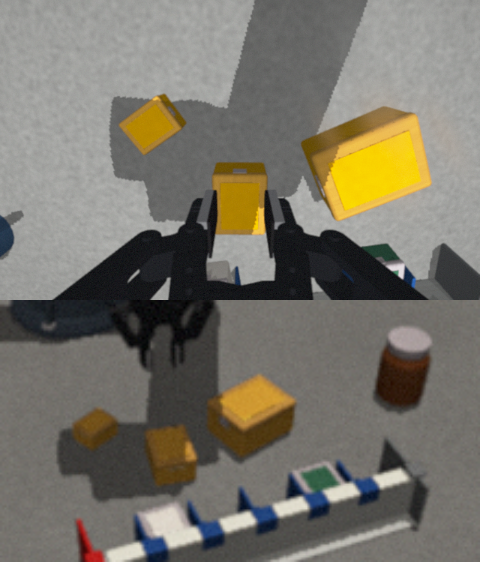

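send_rows(
  motion=[
    {"gripper": 30,"travel": [0,0,25],"rotation": [0,0,0]},
    {"gripper": 30,"travel": [0,0,25],"rotation": [0,0,0]},
    {"gripper": 30,"travel": [0,0,25],"rotation": [0,0,0]},
    {"gripper": 30,"travel": [0,0,25],"rotation": [0,0,0]},
    {"gripper": 30,"travel": [0,0,14],"rotation": [0,0,0]},
    {"gripper": 30,"travel": [0,0,0],"rotation": [0,0,0]},
    {"gripper": 30,"travel": [0,0,0],"rotation": [0,0,0]},
    {"gripper": 30,"travel": [0,0,0],"rotation": [0,0,0]},
  ],
)

```text
t: 8.63
tcp_pos: [0.3812, -0.01, 0.0151]
tool_rot: [0.105, 0.994, -0.0, 0.001]
force: [-0.2, 0.2, -0.3]
finger_gap: 0.353
```

send_rows(
  motion=[
    {"gripper": 30,"travel": [-3,0,0],"rotation": [0,0,0]},
    {"gripper": 30,"travel": [-3,0,0],"rotation": [0,0,0]},
    {"gripper": 30,"travel": [-3,0,0],"rotation": [0,0,0]},
    {"gripper": 30,"travel": [-4.5,0.8,0],"rotation": [0,0,-0.5]},
    {"gripper": 30,"travel": [-4.5,0.8,0],"rotation": [0,0,-0.5]},
    {"gripper": 30,"travel": [-4.5,0.8,0],"rotation": [0,0,-0.5]},
    {"gripper": 30,"travel": [-4.5,0.7,0],"rotation": [0,0,-0.5]},
    {"gripper": 30,"travel": [-4.5,0.7,0],"rotation": [0,0,-0.5]},
    {"gripper": 30,"travel": [-4.5,0.7,0],"rotation": [0,0,-0.5]},
    {"gripper": 30,"travel": [-4.5,0.7,0],"rotation": [0,0,-0.5]},
    {"gripper": 30,"travel": [0,0,0],"rotation": [0,0,0]},
    {"gripper": 30,"travel": [0,0,0],"rotation": [0,0,0]},
  ],
)

```text
t: 9.63
tcp_pos: [0.4218, -0.0125, 0.0149]
tool_rot: [0.075, 0.997, -0.0, 0.001]
force: [0.7, 0.4, -0.6]
finger_gap: 0.352
```

```bash
cat >> h.py <<'E'
def tin(manip,tag):
    s=manip.sense();print(s['t'],np.round(s['tcp_pos'],4),np.round(s['tool_rot'],3),np.round(s['force'],1))
    a=manip.snapshot("wrist");c=manip.calibration("wrist")
    cv2.imwrite(f"pics/w{tag}.png",a[...,::-1])
    b=manip.snapshot("top");ct=manip.calibration("top");cv2.imwrite(f"pics/t{tag}.png",b[...,::-1])
    for n,im,cc in(("wrist",a,c),("top",b,ct)):
        m=cv2.inRange(cv2.cvtColor(im,cv2.COLOR_RGB2HSV),(18,120,90),(35,255,255))
        for k in cv2.findContours(m,0,1)[0]:
            if cv2.contourArea(k)<250: continue
            P=to_plane(k[:,0],cc,.04)[:,:2]*1000
            r=cv2.minAreaRect(P.astype(np.float32));print(n,np.round(r[0],1),np.round(r[1],1),round(r[2],1))
E
python3 - <<'E'
from station import manip
import h;h.tin(manip,3)
import cv2,numpy as np
cv2.imwrite('pics/c3.png',cv2.vconcat([cv2.resize(cv2.imread('pics/w3.png'),(480,300)),cv2.resize(cv2.imread('pics/t3.png'),(480,300))]))
E
```

```text
9.6333 [ 0.4218 -0.0125  0.0149] [ 0.075  0.997 -0.     0.001] [ 0.7  0.4 -0.6]
wrist [438.9 -14.2] [41.3 54.3] 81.4
wrist [424.5  89.3] [110.7  69. ] 12.3
wrist [334.4 -78.1] [38.7 54.6] 21.9
```

View pics/c3.png

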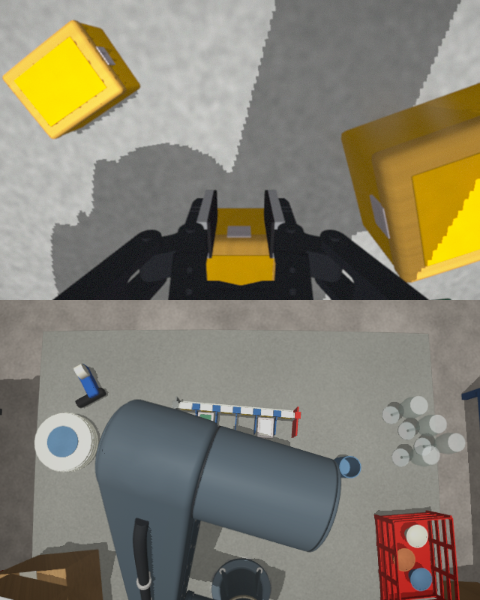

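Wrist view: the tin's near end spans roughly (206–274, 255) between the fingertips and looks square to them. I'll measure that edge for yaw and contact.

```bash
cat >> h.py <<'E'
def edge(manip,im,rows=(300,372),c=None):
    # boundary of darker near-end face and bright lid: strongest vertical V step per column
    c=c or manip.calibration('wrist')
    g=cv2.GaussianBlur(cv2.cvtColor(im,cv2.COLOR_BGR2HSV)[...,2].astype(np.float32),(5,5),0)
    d=np.diff(g[rows[0]:rows[1]],axis=0);cols=np.arange(284,352)
    y=d[:,cols].argmax(0)+rows[0]+1
    print('edge rows',y[::6])
    P=to_plane(np.c_[cols,y],c,.04)[:,:2]*1000
    l=cv2.fitLine(P.astype(np.float32),cv2.DIST_HUBER,0,.01,.01).ravel();dx,dy=l[:2]*np.sign(l[1])
    print('edge mid',np.round(l[2:],1),'tin yaw',round(float(np.arctan2(-dx,dy)),3))
E
python3 - <<'E'
from station import manip
import h,cv2
h.edge(manip,cv2.imread('pics/w3.png'))
im=cv2.imread('pics/w3.png');c=manip.calibration('wrist')
# lateral edges at row ~352: print hues/V along row
for r in(345,352): print(r,[tuple(int(v) for v in cv2.cvtColor(im,cv2.COLOR_BGR2HSV)[r,x]) for x in range(262,384,6)])
print(h.to_plane([[275,345],[366,345]],c,.04))
E
```

```text
edge rows [342 342 342 342 342 342 314 342 342 342 342 342]
edge mid [442.8 -20.7] tin yaw -0.149
345 [(114, 36, 35), (108, 38, 34), (0, 22, 35), (23, 254, 189), (23, 255, 195), (23, 255, 190), (22, 255, 191), (23, 255, 190), (23, 248, 194), (23, 255, 193), (23, 255, 190), (22, 255, 192), (22, 255, 192), (22, 255, 192), (22, 255, 191), (23, 255, 194), (22, 255, 194), (21, 190, 188), (110, 26, 29), (126, 43, 30), (130, 62, 37)]
352 [(120, 53, 29), (107, 70, 33), (20, 194, 88), (22, 255, 197), (23, 255, 194), (23, 255, 193), (22, 251, 193), (22, 255, 196), (22, 255, 195), (23, 255, 193), (22, 255, 194), (22, 255, 193), (22, 255, 194), (23, 255, 190), (23, 255, 195), (23, 255, 196), (23, 255, 194), (20, 196, 190), (113, 28, 37), (103, 70, 33), (129, 62, 29)]
[[ 0.44236774 -0.03492866  0.04      ]
 [ 0.44834898  0.00457788  0.04      ]]
```

send_rows(
  motion=[
    {"gripper": 30,"travel": [-3,0.4,0],"rotation": [0,0,-0.3]},
    {"gripper": 30,"travel": [-4.5,0.6,0],"rotation": [0,0,-0.4]},
    {"gripper": 30,"travel": [-4.5,0.6,0],"rotation": [0,0,-0.4]},
    {"gripper": 30,"travel": [-4.5,0.6,0],"rotation": [0,0,-0.4]},
    {"gripper": 30,"travel": [-4.5,0.6,0],"rotation": [0,0,-0.4]},
    {"gripper": 30,"travel": [-4.5,0.5,0],"rotation": [0,0,-0.4]},
    {"gripper": 30,"travel": [-4.5,0.5,0],"rotation": [0,0,-0.4]},
    {"gripper": 30,"travel": [-4.5,0.5,0],"rotation": [0,0,-0.4]},
    {"gripper": 30,"travel": [-4.5,0.5,0],"rotation": [0,0,-0.4]},
    {"gripper": 30,"travel": [-3,0.3,0],"rotation": [0,0,0]},
    {"gripper": 30,"travel": [0,0,0],"rotation": [0,0,0]},
    {"gripper": 30,"travel": [0,0,0],"rotation": [0,0,0]},
  ],
)

```text
t: 10.73
tcp_pos: [0.4635, -0.0123, 0.015]
tool_rot: [0.044, 0.999, -0.0, 0.0]
force: [0.6, -0.3, 0.4]
finger_gap: 0.351
```

Run:
```python
from station import manip
import h,cv2,numpy as np
s=manip.sense();print(s['t'],np.round(s['tcp_pos'],4),np.round(s['tool_rot'],3),np.round(s['force'],1))
c=manip.calibration('wrist');cv2.imwrite('pics/w4.png',manip.snapshot('wrist')[...,::-1]);b=manip.snapshot('scene')[150:270,240:460,::-1]
a=cv2.imread('pics/w4.png');h.edge(manip,a,c=c)
cv2.imwrite('pics/c4.png',cv2.vconcat([cv2.resize(a,(480,300)),cv2.resize(b,(480,262),interpolation=cv2.INTER_CUBIC)]))
```

```text
10.7333 [ 0.4635 -0.0123  0.015 ] [ 0.044  0.999 -0.     0.   ] [ 0.6 -0.3  0.4]
edge rows [342 342 342 342 314 342 314 342 342 342 341 342]
edge mid [485.9 -13.6] tin yaw -0.122
```

View pics/c4.png

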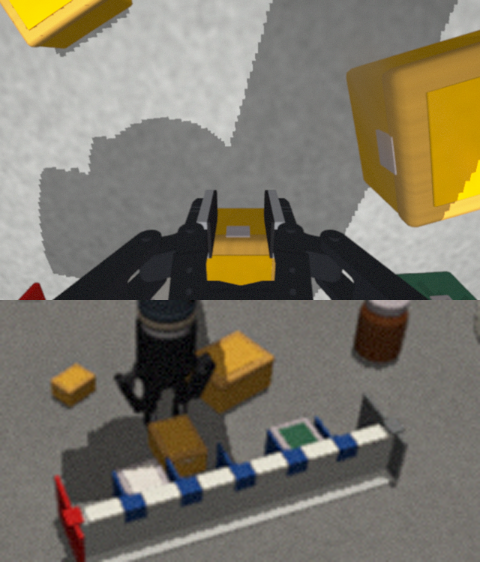

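send_rows(
  motion=[
    {"gripper": 30,"travel": [-2.5,0.8,0],"rotation": [0,0,0]},
    {"gripper": 30,"travel": [-2.5,0.8,0],"rotation": [0,0,0]},
    {"gripper": 30,"travel": [-2.5,0.8,0],"rotation": [0,0,0]},
    {"gripper": 30,"travel": [-2.5,0.8,0],"rotation": [0,0,0]},
    {"gripper": 30,"travel": [-2.5,0.6,0],"rotation": [0,0,0]},
    {"gripper": 30,"travel": [0,0,0],"rotation": [0,0,0]},
    {"gripper": 30,"travel": [0,0,0],"rotation": [0,0,0]},
  ],
)

```text
t: 11.42
tcp_pos: [0.4765, -0.0097, 0.0149]
tool_rot: [0.044, 0.999, -0.0, 0.001]
force: [-0.2, 0.2, 0.1]
finger_gap: 0.351
```

Run:
```python
from station import manip
import h,cv2,numpy as np
s=manip.sense();print(s['t'],np.round(s['tcp_pos'],4),np.round(s['tool_rot'],3),np.round(s['force'],1))
cv2.imwrite('pics/s5.png',manip.snapshot('scene')[...,::-1]);b=cv2.imread('pics/s5.png')[185:255,270:370]
cv2.imwrite('pics/c5.png',cv2.resize(b,(800,560),interpolation=cv2.INTER_CUBIC))
```

```text
11.4167 [ 0.4765 -0.0097  0.0149] [ 0.044  0.999 -0.     0.001] [-0.2  0.2  0.1]
```

View pics/c5.png

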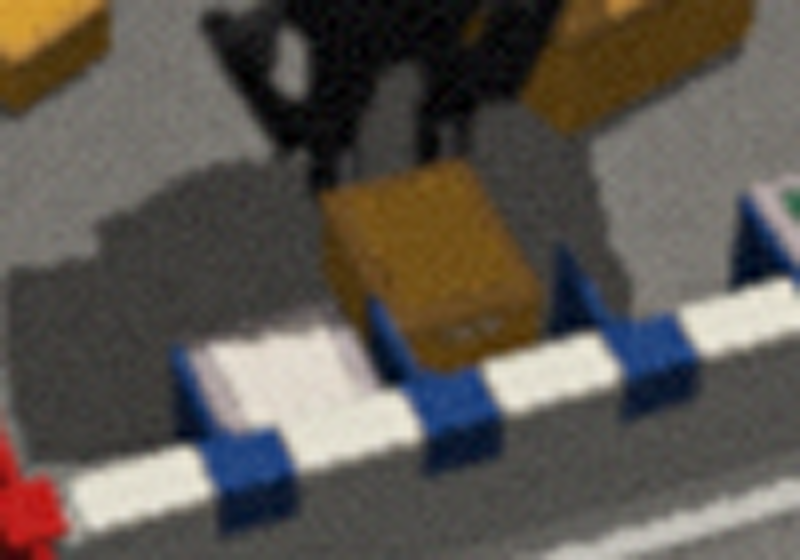

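The scene crop shows the tin's far end entering the third lane: lid corners near (412,335) and (543,292), divider fronts near (372,298) and (562,245). The tin sits a little toward the red-side divider.

Run:
```python
from station import manip
import h,numpy as np
c=manip.calibration('scene')
def rk(p,z):
    P=h.to_plane(np.array([270,185])+np.array(p)/8.-.44,c,z)[:,:2]*1000-[614,13.3]
    return np.round(np.c_[P@[.996,-.089],P@[.089,.996]],1).tolist()
print('tin far lid corners, near lid corners',rk([[412,335],[543,292],[323,198],[463,160]],.04))
print('divider fronts',rk([[372,298],[562,245]],.05))
print('heads',rk([[253,450],[452,390],[650,338]],.07))
```

```text
tin far lid corners, near lid corners [[-46.2, -60.1], [-49.3, -10.4], [-119.1, -65.0], [-119.9, -11.1]]
divider fronts [[-58.2, -70.2], [-59.0, 0.4]]
heads [[8.8, -136.7], [7.2, -68.2], [8.6, 1.2]]
```

send_rows(
  motion=[
    {"gripper": 30,"travel": [-4.5,0.1,0],"rotation": [0,0,0]},
    {"gripper": 30,"travel": [-4.5,0.1,0],"rotation": [0,0,0]},
    {"gripper": 30,"travel": [-4.5,0.1,0],"rotation": [0,0,0]},
    {"gripper": 30,"travel": [-4.5,0.1,0],"rotation": [0,0,0]},
    {"gripper": 30,"travel": [-4.5,0,0],"rotation": [0,0,0]},
    {"gripper": 30,"travel": [-4.5,0,0],"rotation": [0,0,0]},
    {"gripper": 30,"travel": [-4.5,0,0],"rotation": [0,0,0]},
    {"gripper": 30,"travel": [-4.5,0,0],"rotation": [0,0,0]},
    {"gripper": 30,"travel": [-4.5,0,0],"rotation": [0,0,0]},
    {"gripper": 30,"travel": [0,0,0],"rotation": [0,0,0]},
    {"gripper": 30,"travel": [0,0,0],"rotation": [0,0,0]},
  ],
)

```text
t: 12.38
tcp_pos: [0.517, -0.0129, 0.015]
tool_rot: [0.044, 0.999, -0.0, 0.001]
force: [-0.7, -0.1, -0.9]
finger_gap: 0.352
```

send_rows(
  motion=[
    {"gripper": 30,"travel": [-1,0,0],"rotation": [0,0,0]},
    {"gripper": 30,"travel": [-1,0,0],"rotation": [0,0,0]},
    {"gripper": 30,"travel": [-1,0,0],"rotation": [0,0,0]},
    {"gripper": 30,"travel": [0,0,0],"rotation": [0,0,0]},
    {"gripper": 30,"travel": [0,0,0],"rotation": [0,0,0]},
  ],
)

```text
t: 12.8
tcp_pos: [0.5189, -0.013, 0.0149]
tool_rot: [0.044, 0.999, 0.0, -0.0]
force: [-0.7, 0.5, 0.7]
finger_gap: 0.35
```

send_rows(
  motion=[
    {"gripper": 30,"travel": [-1,0,0],"rotation": [0,0,0]},
    {"gripper": 30,"travel": [-1,0,0],"rotation": [0,0,0]},
    {"gripper": 30,"travel": [0,0,0],"rotation": [0,0,0]},
    {"gripper": 30,"travel": [0,0,0],"rotation": [0,0,0]},
    {"gripper": 30,"travel": [0,0,0],"rotation": [0,0,0]},
  ],
)

```text
t: 13.22
tcp_pos: [0.5216, -0.0133, 0.0149]
tool_rot: [0.044, 0.999, -0.0, 0.0]
force: [-0.9, 0.8, -0.3]
finger_gap: 0.355
```

send_rows(
  motion=[
    {"gripper": 30,"travel": [-1,0,0],"rotation": [0,0,0]},
    {"gripper": 30,"travel": [0,0,0],"rotation": [0,0,0]},
    {"gripper": 30,"travel": [0,0,0],"rotation": [0,0,0]},
  ],
)

```text
t: 13.47
tcp_pos: [0.5223, -0.0133, 0.0149]
tool_rot: [0.044, 0.999, -0.0, 0.0]
force: [-0.4, -0.1, -0.1]
finger_gap: 0.348
```

send_rows(
  motion=[
    {"gripper": 30,"travel": [-1,0,0],"rotation": [0,0,0]},
    {"gripper": 30,"travel": [-1,0,0],"rotation": [0,0,0]},
    {"gripper": 30,"travel": [-1,0,0],"rotation": [0,0,0]},
    {"gripper": 30,"travel": [0,0,0],"rotation": [0,0,0]},
    {"gripper": 30,"travel": [0,0,0],"rotation": [0,0,0]},
  ],
)

```text
t: 13.88
tcp_pos: [0.5257, -0.0137, 0.015]
tool_rot: [0.044, 0.999, -0.0, 0.001]
force: [0.7, -0.1, 0.4]
finger_gap: 0.354
```

send_rows(
  motion=[
    {"gripper": 30,"travel": [-1,0,0],"rotation": [0,0,0]},
    {"gripper": 30,"travel": [0,0,0],"rotation": [0,0,0]},
    {"gripper": 30,"travel": [0,0,0],"rotation": [0,0,0]},
  ],
)

```text
t: 14.13
tcp_pos: [0.5262, -0.0137, 0.0149]
tool_rot: [0.044, 0.999, -0.0, 0.0]
force: [-1.0, 0.4, 0.5]
finger_gap: 0.35
```

send_rows(
  motion=[
    {"gripper": 30,"travel": [-1,0,0],"rotation": [0,0,0]},
    {"gripper": 30,"travel": [0,0,0],"rotation": [0,0,0]},
    {"gripper": 30,"travel": [0,0,0],"rotation": [0,0,0]},
  ],
)

```text
t: 14.38
tcp_pos: [0.5273, -0.0137, 0.0149]
tool_rot: [0.044, 0.999, -0.0, 0.0]
force: [-0.6, -0.2, -0.2]
finger_gap: 0.354
```

send_rows(
  motion=[
    {"gripper": 30,"travel": [-0.8,0,0],"rotation": [0,0,0]},
    {"gripper": 30,"travel": [0,0,0],"rotation": [0,0,0]},
    {"gripper": 30,"travel": [0,0,0],"rotation": [0,0,0]},
  ],
)

```text
t: 14.63
tcp_pos: [0.5281, -0.0139, 0.0149]
tool_rot: [0.045, 0.999, -0.0, 0.0]
force: [-1.3, 0.4, -0.1]
finger_gap: 0.351
```

send_rows(
  motion=[
    {"gripper": 30,"travel": [-0.8,0,0],"rotation": [0,0,0]},
    {"gripper": 30,"travel": [0,0,0],"rotation": [0,0,0]},
    {"gripper": 30,"travel": [0,0,0],"rotation": [0,0,0]},
  ],
)

```text
t: 14.88
tcp_pos: [0.529, -0.014, 0.0149]
tool_rot: [0.045, 0.999, -0.0, 0.0]
force: [-1.7, 0.8, 0.2]
finger_gap: 0.352
```

send_rows(
  motion=[
    {"gripper": 30,"travel": [-0.8,0,0],"rotation": [0,0,0]},
    {"gripper": 30,"travel": [0,0,0],"rotation": [0,0,0]},
    {"gripper": 30,"travel": [0,0,0],"rotation": [0,0,0]},
  ],
)

```text
t: 15.13
tcp_pos: [0.5291, -0.0139, 0.0149]
tool_rot: [0.044, 0.999, 0.0, -0.0]
force: [-2.1, -0.4, 0.1]
finger_gap: 0.353
```

send_rows(
  motion=[
    {"gripper": 30,"travel": [-0.8,0,0],"rotation": [0,0,0]},
    {"gripper": 30,"travel": [0,0,0],"rotation": [0,0,0]},
    {"gripper": 30,"travel": [0,0,0],"rotation": [0,0,0]},
  ],
)

```text
t: 15.38
tcp_pos: [0.5291, -0.0139, 0.0148]
tool_rot: [0.044, 0.999, 0.0, -0.001]
force: [-5.0, -0.6, 2.9]
finger_gap: 0.349
```

The push has stalled at the expected depth with about 5 N, so the tin is against the rail. I'll back off, lift and clear the view.

send_rows(
  motion=[
    {"gripper": 30,"travel": [5,0,0],"rotation": [0,0,0]},
    {"gripper": 30,"travel": [10,0,0],"rotation": [0,0,0]},
    {"gripper": 30,"travel": [20,0,0],"rotation": [0,0,0]},
    {"gripper": 30,"travel": [0,0,-35],"rotation": [0,0,0]},
    {"gripper": 30,"travel": [0,0,-35],"rotation": [0,0,0]},
    {"gripper": 30,"travel": [0,0,-35],"rotation": [0,0,0]},
    {"gripper": 30,"travel": [0,0,-35],"rotation": [0,0,0]},
    {"gripper": 30,"travel": [0,0,-35],"rotation": [0,0,0]},
    {"gripper": 30,"travel": [0,38,0],"rotation": [0,0,0]},
    {"gripper": 30,"travel": [0,38,0],"rotation": [0,0,0]},
    {"gripper": 30,"travel": [0,38,0],"rotation": [0,0,0]},
    {"gripper": 30,"travel": [0,38,0],"rotation": [0,0,0]},
  ],
)

```text
t: 16.38
tcp_pos: [0.5107, 0.142, 0.1909]
tool_rot: [0.045, 0.999, 0.0, 0.003]
force: [0.7, 0.1, -0.6]
finger_gap: 0.353
```

send_rows(
  motion=[
    {"gripper": 30,"travel": [5,38,0],"rotation": [0,0,0]},
    {"gripper": 30,"travel": [5,38,0],"rotation": [0,0,0]},
    {"gripper": 30,"travel": [5,38,0],"rotation": [0,0,0]},
    {"gripper": 30,"travel": [5,38,0],"rotation": [0,0,0]},
    {"gripper": 30,"travel": [5,38,0],"rotation": [0,0,0]},
    {"gripper": 30,"travel": [5,38,0],"rotation": [0,0,0]},
    {"gripper": 30,"travel": [5,38,0],"rotation": [0,0,0]},
    {"gripper": 30,"travel": [5,38,0],"rotation": [0,0,0]},
    {"gripper": 30,"travel": [5,38,0],"rotation": [0,0,0]},
    {"gripper": 30,"travel": [0,0,0],"rotation": [0,0,0]},
    {"gripper": 30,"travel": [0,0,0],"rotation": [0,0,0]},
  ],
)

```text
t: 17.3
tcp_pos: [0.4944, 0.4878, 0.1896]
tool_rot: [0.043, 0.999, 0.001, 0.001]
force: [0.6, -0.6, 0.7]
finger_gap: 0.355
```

Run:
```python
from station import manip
import h,cv2,numpy as np
print(manip.sense()['tcp_pos'])
c=manip.calibration('top');im=manip.snapshot('top')[...,::-1].copy();cv2.imwrite('pics/t6.png',im)
i0=cv2.imread('pics/top0.png')
hsv=[cv2.cvtColor(i,cv2.COLOR_BGR2HSV) for i in(i0,im)]
for n,(lo,hi,box) in dict(yellow=((18,120,90),(35,255,255),(290,130,345,240)),white=((0,0,170),(180,50,255),(340,157,370,190)),green=((60,80,40),(95,255,255),(255,140,295,185)),mug=((95,60,40),(125,255,255),(425,195,490,245)),jarlid=((0,0,130),(180,70,255),(155,200,190,240))).items():
    x0,y0,x1,y1=box
    for i in(0,1):
        k=max(cv2.findContours(cv2.inRange(hsv[i],lo,hi)[y0:y1,x0:x1],0,1)[0],key=cv2.contourArea)+np.array([x0,y0])
        P=(h.to_plane(k[:,0],c,.04)[:,:2]*1000-[614,13.3])@np.array([[.996,.089],[-.089,.996]])
        r=cv2.minAreaRect(P.astype(np.float32));print(n,i,[np.round(v,1).tolist() for v in r])
cv2.imwrite('pics/c6.png',cv2.resize(im[120:260,140:500],(792,308),interpolation=cv2.INTER_CUBIC))
```

```text
[0.49443929 0.48779465 0.18956037]
yellow 0 [[-176.4, -50.6], [55.4, 71.3], 82.6]
yellow 1 [[-35.7, -36.6], [78.9, 55.9], 0.4]
white 0 [[-38.2, -105.7], [68.0, 51.9], 1.3]
white 1 [[-37.8, -105.8], [68.6, 52.3], 1.5]
green 0 [[-37.3, 107.5], [53.5, 36.4], 1.4]
green 1 [[-37.3, 107.5], [53.5, 36.4], 1.4]
mug 0 [[-150.9, -393.9], [124.2, 78.0], 86.5]
mug 1 [[-150.9, -393.9], [124.2, 78.0], 86.5]
jarlid 0 [[-208.1, 352.5], [65.2, 65.3], 6.2]
jarlid 1 [[-187.1, 374.1], [5.1, 12.9], 38.9]
```

View pics/c6.png

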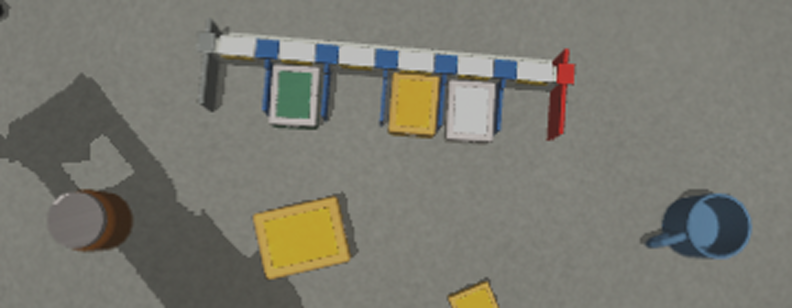

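```bash
python3 -c "
from station import manip
print(manip.sign_off())"
```

```text
the job is handed in; nothing more can be done
None
```

I ran the shut fingertips along the rail from ticket f at the red (right) end to ticket d, the third, without lifting. I then pushed the middle-sized yellow tin into lane d until it stopped against the rail. The job is handed in, but sign-off gave no verdict.

- **Rail run:** readings taken between moves showed 5.6–7.3 N on the rail at a constant height. I stopped about 4 mm from the middle of ticket d.
- **Tin push:** two fingertips on the near end, no gripping. The wrist force never read above about 6 N. The push stalled at the depth expected for home, which puts the tin's origin about 35 mm in front of the rail.
- **Final top view:** the tin is about 1.6 mm off the lane's middle line and aligned within about 0.5°. Its near end lines up with those of the green and white tins. Those two tins and the mug had not moved, to within 0.5 mm.

Two of the final checks were less clean:
- **Tin length:** its outline measured 79 mm instead of 72 mm. I put this down to the near side face and the rail's yellow strip being picked up. Taken at face value, the near edge would put the origin at about 39 mm, still within the 41 mm limit.
- **Jar:** my colour check on it failed because the arm's shadow covered its lid. In the picture it stands upright at its original spot, and the gripper did not go near it at low height.

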